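Close the sample box and tuck its cover tab under the lip

TASK

Close the grey sample box: with the fingertips, push its standing white cover over from behind until it lies flat, then, keeping it pressed down because it is sprung, push it along towards the lip until its tab is tucked fully under the lip and the cover stays shut by itself. Touch the cover on its outer face only and do not grip it, do not lift the box or shove it out of its place, and leave the things round it where they are.

Things in the scene. Friction and masses are not known exactly. Their poses are not given: they have to be found in the camera images.
- sample_box: loose grey open box of rock samples, 130 (x) x 120 (y) x 40 mm, about 1.5 kg, rubber feet. Origin: centre of underside. Its -x side (turned to the robot, give or take 26 degrees) has the retaining lip, its +x side the cover's hinge; the hinge axis runs along its y, 45 mm above the origin and 58 mm to +x at the start (40 mm to +x when slid home).
- cover (a joint): angle of the white cover, rad: 0 = flat on the box, 1.57 = upright, 2.0 = fully open, leaning away from the robot; starts at about 1.5 to 1.95. A weak spring stands it up when let go (flat, some 1.2 N holds it down at 50 mm from the hinge). 106 mm wide; from the hinge axis it reaches 86 mm, then a tab 72 mm wide to 99 mm.
- cover_slide (a joint): travel of the cover along its hinge slots towards the lip (the box's -x), m: 0 at the start, 0.018 = fully home; takes 2.5 N, stays where left. At 0 the flat cover's tab ends about 2 mm short of the lip's flared edge; at 0.018 it is 9 mm under the lip's flat part. Slide it only when flat, else the tab lands on top of the lip.
- cover_press (a point): point on the cover's outer face, mid-width, 50 mm from the hinge axis: a good place to press. The outer face looks away from the robot while the cover stands, and up when shut; then it is 47 mm above the worktop.
- cover_rib (a point): middle of a straight rib across the cover's outer face, to push against with fingertips pressed down between it and the hinge: 70 mm wide, from 67 to 73 mm off the hinge axis, standing 6.5 mm proud of the face; this point is on its top
- cover_tip (a point): middle of the free edge of the cover's tab, 99 mm from the hinge axis
- lip (a point): middle of the lip's underside, about the inner end of its flat part, 50 mm above the worktop (3 mm above the flat cover's outer face). The lip is 84 mm wide; its top is 54 mm and its flared inner edge about 59 mm above the worktop.
- cover_lining: paper lining on the cover's inner face (the face towards the box and the robot); not to be touched. Origin on the hinge axis
- vial_1: glass vial with black screw cap, 27 mm wide, 52 mm tall, upright, beside the box on its +y (left) side; origin under its centre
- rock_1: pale grey rock, 38x49x26 mm, beside the box on its -y (right) side; origin under its centre
- rock_3: dark rock, 51x38x31 mm, right on the worktop; origin under its centre
- petri_dish: shallow glass dish, 91 mm across, 14 mm tall, far right; origin under its centre
- weight_2: small brass weight with a knob, 25 mm wide, 27 mm tall, far right; origin under its centre
- marker_black: marker pen with black cap, 137 mm long, lying on the left; origin under its centre
Mind the look-alikes: they are no part of the job. There is more than one size of the sample_box; the one meant has the size given above.

How it is judged:
By the outcome, as a careful person would: the job done as asked, in the order asked, and still so for the second after the job is handed in, with the robot touching nothing.
It also fails if it takes over 38 s, if anything falls off the work surface, if the arm or the gripper's body presses on something with over 40 N, if the wrist force passes 120 N, or if a joint passes its speed limit or range.

ROBOT

A 6-joint arm with a two-finger parallel gripper is mounted at the origin on a cart in front of the work surface, level with it; the furniture and walls round the work are solid. World frame = base frame: x ahead of the robot, y to its left, z up, the work surface at z = 0. Lengths are in m, angles in rad, forces in N, time in s.
With the tool pointing down it reaches from about 0.275 to 0.725 m from the base axis. Payload 5.6 kg.
Tool frame: the origin (TCP) lies midway between the tips of the shut fingers; the grasp point (between the pads) lies r.grasp_offset behind it (r.grasp_offset is the distance from the TCP to the grasp point, in m); z points along the fingers, y is the line along which they close (so a half turn about z gives the same grasp; the last joint's range is limited). The gripper opens to 85 mm and grips with 20 to 120 N. Pads are 22 mm wide; open, the fingers measure 114 mm over their backs; the gripper's body (76 mm by 85 mm) begins 54 mm behind the grasp point. The pads swing forward as they close: fully open they stand 13 mm farther back than shut.
Start: joints at [1.555, 0.255, 0.108, 0, -1.424, -0.285], TCP at [0.163, 0.525, 0.202] pointing down, gripper open.
Joint ranges: [-2.95, 2.95], [-1.21, 1.97], [-1.09, 1.5], [-2.87, 1.71], [-2.94, -0.07], [-3.05, 3.05]. Speed limits (rad/s): [2.57, 2.57, 3.14, 3.14, 3.14, 3.14].

INTERFACE

Orientations are given as [roll, pitch, yaw] about the fixed x, y, z axes, in that order (R = Rz(yaw) Ry(pitch) Rx(roll)).
In Python, from cell import r gives the robot as it stands.
- The arm moves only by the tool send_rows, never from a script. Its argument "series" is one flat list of numbers, 7 for each row, row after row: the opening, from 0 (shut) to 1 (fully open), then the shift along the world's x, y, z in mm, then the turn, a rotation vector about the world's x, y, z in degrees. In form: [fingers, x, y, z, ax, ay, az, fingers, x, y, z, ax, ay, az, ...]. A call has 1 to 5 rows; each row is the pose to reach, as a shift and turn from the pose commanded when the call began; what a row does not reach only later rows make up. A row lasts 1/10 s, in which the tool goes at most 50 mm and 8.59 degrees, less where a joint would pass 70% of its speed; a pose out of reach is approached as far as the arm can. A call with a gripper value outside its range is refused whole. The fingers move at their own pace and stop on an object; "grip_force" is the grip in N (left out, the last holds). Time passes only in rows, so rows that repeat a pose let the fingers close. It gives the time, the measured TCP pose, the force, the opening and the grip force at its end, in the units of the state.
- r.observe(): the state, without advancing time (a new reading comes with each control period).
- r.read_camera(name): name is "scene" or "side" or "wrist"; returns (picture, depth): 420x560x3 uint8, blue, green, red; 420x560 float32, m along the optical axis (not along the pixel's ray), 0 where there is no reading.
- r.camera_info(name): a dict with "fx", "fy", "cx", "cy" (pixels), "origin" and "attitude" of the camera in the world; the wrist camera has in their place "tool_from_camera" (4x4, takes a point from camera to tool coordinates, whose origin is the TCP and whose axes are the flange's). Camera axes: x right, y up, looking along -z (the intrinsics and any distortion apply to the point x, -y, -z); pixel columns grow to the right and rows downward; lengths in m; the calibration is good to about 2 mm. A picture is of the moment at which its call begins: read the wrist's pose just before it. camera_info takes no time and is no camera call.
- r.sign_off(): hands the job in; it is judged then, once.
The state is a dict: "t": time; "joint_positions": joint angles; "joint_vel": joint speeds; "effort": joint torques, N m; "ee_pos": TCP position; "tcp_rot": TCP orientation; "ft_force": force on the tool from outside, world axes, zero at the start; "ft_torque": the same for the moment, N m; "opening": finger opening in m; "grasp_force": force on a finger pad.
Only numpy, scipy, OpenCV 4.12 (cv2) and the standard library are available. Lean on these libraries where they do the work, as an engineer would, in place of code of your own. Each camera call takes 0.05 s, during which the arm holds its last target. There are 200 camera calls.

## Working session

There is one attempt and no reset: what is moved stays moved. The work goes in short steps, Python scripts to look and compute and a tool call to move; the robot and the scene stay as the last step left them, time stands still between calls to the robot, and variables do not carry over. Pictures are saved under pics/ and viewed, at most 10 in all, crops included, and the job is handed in when it is done.

Besides the shell and the picture viewer there is one more tool, called as name(argument=value, ...), one argument or row to a line, values as JSON. send_rows: Moves the arm, as the interface text tells. Its arguments: {"type":"object","properties":{"series":{"type":"array"},"grip_force":{"type":"number"}},"required":["series"]}

```bash
mkdir -p pics; ls; cat > h.py <<'E'
import numpy as np, cv2
from cell import r
def cloud(name):
    st=r.observe(); im,d=r.read_camera(name); c=r.camera_info(name)
    v,u=np.mgrid[0:420,0:560]
    p=np.stack([(u-c['cx'])/c['fx']*d,-(v-c['cy'])/c['fy']*d,-d],-1)
    return im,d,p,c,st
E
python3 - <<'E'
from h import *
for n in('scene','side'):
    im,d,p,c,st=cloud(n); cv2.imwrite(f'pics/{n}.png',im); print(n,c)
print(r.camera_info('wrist')); print(st, r.grasp_offset)
E
```

```text
pics
scene {'fx': 399.380497261085, 'fy': 399.380497261085, 'cx': 280.2286922992036, 'cy': 209.52177848132553, 'origin': array([-0.14040651, -0.55818491,  1.01662651]), 'attitude': array([ 0.71425337, -0.00599723, -0.85168837])}
side {'fx': 446.97252465715036, 'fy': 446.97252465715036, 'cx': 275.0483890474324, 'cy': 210.2303515370395, 'origin': array([-0.24193853, -0.77962901,  0.82698795]), 'attitude': array([ 0.94848138,  0.01703498, -0.78168701])}
{'fx': 322.52818358065235, 'fy': 322.52818358065235, 'cx': 281.0779090089665, 'cy': 212.1064329838969, 'tool_from_camera': array([[-1.12065115e-04,  9.52698077e-01,  3.03918346e-01,
         7.78555668e-02],
       [ 9.99999958e-01,  1.87659698e-04, -2.19525816e-04,
         7.05176640e-04],
       [-2.66175048e-04,  3.03918309e-01, -9.52698059e-01,
        -1.72525954e-01],
       [ 0.00000000e+00,  0.00000000e+00,  0.00000000e+00,
         1.00000000e+00]])}
{'t': 0.05, 'joint_positions': array([ 1.55459624e+00,  2.55753690e-01,  1.07020725e-01, -4.50340764e-04,
       -1.42389971e+00, -2.84604723e-01]), 'joint_vel': array([ 6.39911411e-05, -1.68825680e-03,  1.73590249e-03,  2.25467697e-03,
       -1.25796135e-03, -8.23676256e-04]), 'effort': array([-9.85447259e-04, -3.87989438e+01,  2.38770211e+01,  5.38753510e+00,
       -3.49747199e-03,  9.77332434e-06]), 'ee_pos': array([0.16274864, 0.52480305, 0.20150245]), 'tcp_rot': array([ 3.13970511e+00, -8.81585490e-05, -3.00871053e-01]), 'ft_force': array([ 0.16645071, -1.19581189,  0.76129693]), 'ft_torque': array([-0.03939534,  0.00569403,  0.00031079]), 'grasp_force': 0.0, 'opening': 0.0854631487735126} 0.0187
```

View pics/scene.png

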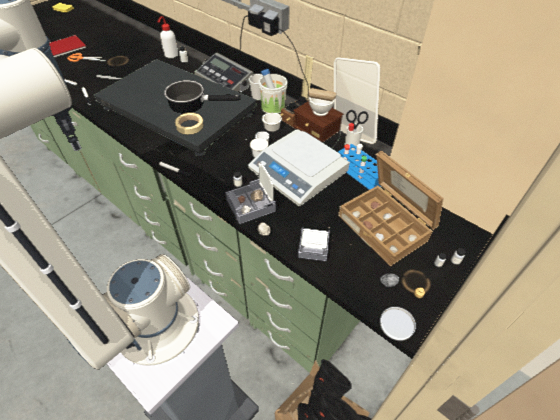

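View pics/side.png

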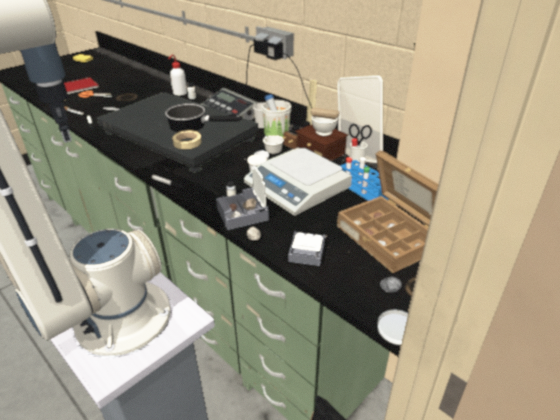

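The target box, with its standing white cover, is at scene (252,203), with the cover at (266,185). The vial is at (238,180) and the pale rock at (263,229). A closed look-alike sits at (313,243), and the balance at (300,165) is close behind the cover.

```bash
cat >> h.py <<'E'
from scipy.spatial.transform import Rotation as R
def world(name):
    im,d,p,c,st=cloud(name)
    if name=='wrist':
        T=c['tool_from_camera']; p=p@T[:3,:3].T+T[:3,3]
        w=p@R.from_euler('xyz',st['tcp_rot']).as_matrix().T+st['ee_pos']
    else: w=p@R.from_euler('xyz',c['attitude']).as_matrix().T+c['origin']
    w[d==0]=np.nan
    return im,w
E
python3 - <<'E'
from h import *
for n,pts in (('scene',[(252,203),(268,183),(238,178),(263,229),(313,240),(170,167),(300,165),(285,188),(230,211),(238,222),(275,207)]),('side',[(242,208),(258,185),(253,233),(307,240)])):
    im,w=world(n)
    for u,v in pts: print(n,u,v,np.round(w[v,u],3))
    np.save(n+'.npy',w)
    cv2.imwrite(f'pics/{n}2.png',cv2.resize(im[140:250,180:340],None,fx=5,fy=5,interpolation=cv2.INTER_CUBIC))
E
```

```text
scene 252 203 [0.469 0.093 0.025]
scene 268 183 [0.514 0.059 0.108]
scene 238 178 [0.515 0.203 0.036]
scene 263 229 [ 0.413 -0.009  0.025]
scene 313 240 [ 0.479 -0.157  0.032]
scene 170 167 [0.406 0.447 0.014]
scene 300 165 [0.678 0.059 0.073]
scene 285 188 [0.589 0.051 0.033]
scene 230 211 [ 0.411  0.141 -0.001]
scene 238 222 [ 0.395  0.087 -0.002]
scene 275 207 [0.508 0.024 0.024]
side 242 208 [0.474 0.107 0.024]
side 258 185 [0.523 0.082 0.097]
side 253 233 [ 0.412 -0.012  0.026]
side 307 240 [ 0.49  -0.149  0.032]
```

View pics/scene2.png

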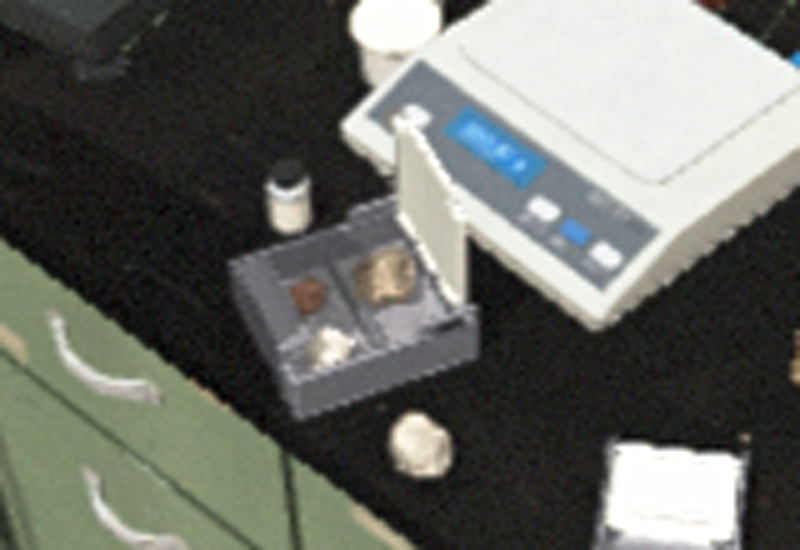

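```bash
python3 - <<'E'
from h import *
w=np.load('scene.npy'); im,_=world('scene')
# cover points: bright, z 0.055..0.15
m=(im.min(-1)>130)&(w[...,2]>.055)&(w[...,2]<.16)&(np.abs(w[...,0]-.52)<.06)&(w[...,1]>0)&(w[...,1]<.16)
P=w[m]; print(len(P),P.min(0),P.max(0),P.mean(0))
for z in (.06,.08,.1,.12):
    q=P[abs(P[:,2]-z)<.01]; print(z,len(q),np.median(q,0),np.polyfit(q[:,1],q[:,0],1))
# box rim
m=(w[...,2]>.03)&(w[...,2]<.06)&(np.hypot(w[...,0]-.468,w[...,1]-.095)<.11)&(im.min(-1)<130)
q=w[m].astype(np.float32); print(len(q)); print(cv2.minAreaRect(q[:,:2]*1000))
q=w[(w[...,1]>-.1)&(w[...,1]<.2)&(w[...,0]>.55)&(w[...,0]<.75)]
print('balance min x by y', [(y,np.round(np.min(q[(abs(q[:,1]-y)<.01)&(q[:,2]>.02),0]),3), np.round(q[(abs(q[:,1]-y)<.01),2].max(),3)) for y in (-.06,-.03,0,.03,.06,.09,.12,.15)])
E
```

```text
279 [0.5031577  0.02586928 0.05506343] [0.54926432 0.13102211 0.14621481] [0.52313277 0.07813353 0.10308606]
0.06 41 [0.52065685 0.07210449 0.06158086] [0.42498656 0.4895563 ]
0.08 58 [0.52149979 0.07560134 0.08006442] [0.43133968 0.488846  ]
0.1 58 [0.52502054 0.08299212 0.10099841] [0.43501367 0.48880612]
0.12 63 [0.52181615 0.07477352 0.12012172] [0.42158029 0.49035844]
393
((472.5290222167969, 104.1998062133789), (124.32722473144531, 129.8848419189453), 66.12236785888672)Traceback (most recent call last):
  File "<stdin>", line 12, in <module>
    return _wrapreduction(a, np.minimum, 'min', axis, None, out,
                          keepdims=keepdims, initial=initial, where=where)
    return ufunc.reduce(obj, axis, dtype, out, **passkwargs)
           ~~~~~~~~~~~~^^^^^^^^^^^^^^^^^^^^^^^^^^^^^^^^^^^^^
ValueError: zero-size array to reduction operation minimum which has no identity
```

send_rows(
  series=[0, 30, -40, 30, 0, 0, 0, 0, 70, -75, 60, 0, 0, 0, 0, 105, -110, 85, 0, 0, 0, 0, 140, -145, 85, 0, 0, 0, 0, 175, -180, 85, 0, 0, 0],
)

```text
t: 0.75
ee_pos: [0.3239, 0.3595, 0.2878]
tcp_rot: [-3.139, -0.001, -0.3]
ft_force: [1.2, 0.4, -0.6]
opening: 0.0127
grasp_force: 0.0
```

send_rows(
  series=[0, 24, -39, 0, 0, 0, -3, 0, 48, -78, 0, 0, 0, -6, 0, 72, -117, 0, 0, 0, -6, 0, 96, -156, 0, 0, 0, -6, 0, 120, -195, 0, 0, 0, -6],
)

```text
t: 1.25
ee_pos: [0.4432, 0.1637, 0.2865]
tcp_rot: [-3.141, -0.0, -0.405]
ft_force: [1.0, 1.1, -0.6]
opening: -0.0
grasp_force: 0.0
```

send_rows(
  series=[0, 24, -35, 0, 0, 0, 0, 0, 48, -65, 0, 0, 0, 0, 0, 60, -70, 0, 0, 0, 0, 0, 60, -70, 0, 0, 0, 0],
)

```text
t: 1.65
ee_pos: [0.5035, 0.0946, 0.2854]
tcp_rot: [3.141, 0.001, -0.408]
ft_force: [0.0, -0.8, -0.4]
opening: -0.0002
grasp_force: 0.0
```

```bash
python3 - <<'E'
from h import *
im,w=world('wrist'); cv2.imwrite('pics/w1.png',im); np.save('w1.npy',w); np.save('w1i.npy',im)
print(r.observe())
# box frame fit: cover points
m=(im.min(-1)>130)&(w[...,2]>.06)&(w[...,2]<.16)&(np.hypot(w[...,0]-.52,w[...,1]-.077)<.08)
P=w[m]; print(len(P),P.min(0),P.max(0))
for z in (.07,.09,.11,.13,.14):
    q=P[abs(P[:,2]-z)<.008]
    if len(q)>5: print(z,len(q),np.median(q,0),np.polyfit(q[:,1],q[:,0],1))
E
```

```text
{'t': 1.7, 'joint_positions': array([ 4.93614416e-01,  1.69707584e-01,  2.08003998e-01, -4.26356658e-04,
       -1.61024576e+00,  6.70277902e-01]), 'joint_vel': array([ 0.03325927, -0.02272146, -0.0117261 , -0.0034061 , -0.00011505,
       -0.00660553]), 'effort': array([-1.00405857e+00, -3.33367109e+01,  2.42325228e+01,  5.52171841e+00,
        2.12233124e-02,  1.00673272e-01]), 'ee_pos': array([0.50282402, 0.09539873, 0.28569969]), 'tcp_rot': array([ 3.14095376e+00,  1.05012378e-03, -4.06887775e-01]), 'ft_force': array([-0.45653795, -0.37840694, -0.06809032]), 'ft_torque': array([-0.0020517 , -0.03671742, -0.03984244]), 'grasp_force': 0.0, 'opening': -9.79112751769348e-05}
1467 [0.50441406 0.03392105 0.06167684] [0.54882897 0.13036384 0.14732559]
0.07 40 [0.54364501 0.1185202  0.07238552] [0.43578639 0.49200688]
0.09 44 [0.54358289 0.11782455 0.09023325] [0.4366108  0.49209878]
0.11 160 [0.53259114 0.0804698  0.11691123] [0.41790641 0.49733733]
0.13 373 [0.52758557 0.07997847 0.13102433] [0.43664345 0.49160555]
0.14 568 [0.52626516 0.08201843 0.14464952] [0.43227612 0.49087066]
```

View pics/w1.png

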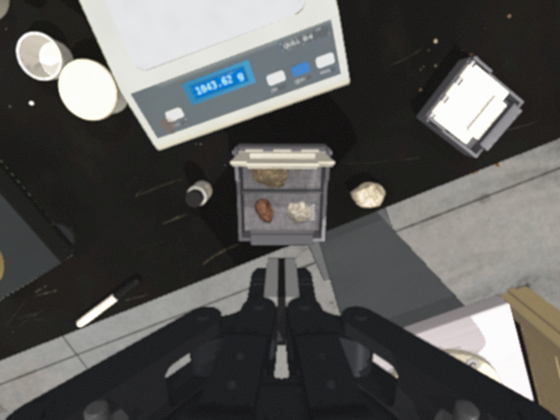

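The wrist view shows the cover upright at rows 148–166, with its rib at (283,157) and the lip at (282,238). The box is aligned with the tool. The vial is at (198,193), the rock at (368,195), and there is clear worktop between the cover and the balance.

```bash
cat >> h.py <<'E'
yaw=-.409; EX=np.array([np.cos(yaw),np.sin(yaw)]); EY=np.array([-np.sin(yaw),np.cos(yaw)])
def ab(p): return np.stack([p[...,:2]@EX,p[...,:2]@EY,p[...,2]],-1)
E
python3 - <<'E'
from h import *
w=np.load('w1.npy'); q=ab(w)
for n,pts in dict(covL=[(240,157)],covR=[(325,157)],rib=[(262,157),(283,157),(303,157)],top=[(283,151),(283,163),(260,163)],lip=[(260,240),(282,235),(282,238),(282,241),(305,240)],rimL=[(239,200)],rimR=[(326,200)],bal=[(157,147),(250,125),(250,127),(348,84),(160,120),(300,80)]).items():
    for u,v in pts: print(n,u,v,np.round(q[v,u],4),np.round(w[v,u],4))
im=np.load('w1i.npy')
m=(im.min(-1)>130)&(w[...,2]>.1)&(w[...,2]<.16)&(np.hypot(w[...,0]-.52,w[...,1]-.077)<.08)
p=q[m]; print('b range',np.percentile(p[:,1],[1,99]))
c=p[abs(p[:,1]-np.mean(p[:,1]))<.03]
for z in np.arange(.1,.15,.005):
    t=c[abs(c[:,2]-z)<.0025]
    if len(t): print(round(z,3),len(t),np.percentile(t[:,0],[5,50,95]))
g=(w[...,2]>.034)&(w[...,2]<.062)&(np.hypot(w[...,0]-.468,w[...,1]-.1)<.1)&(im.min(-1)<125)
p=q[g]; print(np.percentile(p,[1,50,99],axis=0))
E
```

```text
covL 240 157 [0.4519 0.3313 0.1009] [0.5464 0.1243 0.1009]
covR 325 157 [0.4516 0.2373 0.0981] [0.5087 0.0381 0.0981]
rib 262 157 [0.4545 0.3061 0.119 ] [0.5387 0.1001 0.119 ]
rib 283 157 [0.4545 0.2841 0.1191] [0.53   0.0799 0.1191]
rib 303 157 [0.4546 0.2632 0.1194] [0.5218 0.0607 0.1194]
top 283 151 [0.4521 0.2836 0.0493] [0.5276 0.0804 0.0493]
top 283 163 [0.4522 0.2843 0.1437] [0.5279 0.081  0.1437]
top 260 163 [0.4521 0.3067 0.1434] [0.5368 0.1016 0.1434]
lip 260 240 [0.3338 0.3144 0.0545] [0.4313 0.1557 0.0545]
lip 282 235 [0.3414 0.2847 0.0554] [0.4265 0.1255 0.0554]
lip 282 238 [0.337  0.2847 0.0552] [0.4224 0.1272 0.0552]
lip 282 241 [0.3325 0.2847 0.0549] [0.4183 0.129  0.0549]
lip 305 240 [0.3339 0.2537 0.0548] [0.4073 0.0999 0.0548]
rimL 239 200 [0.3865 0.3421 0.0427] [0.4907 0.1602 0.0427]
rimR 326 200 [0.3861 0.2257 0.0409] [0.444  0.0535 0.0409]
bal 157 147 [0.4552 0.4471 0.0329] [0.5955 0.2292 0.0329]
bal 250 125 [ 0.4813  0.3286 -0.0005] [ 5.723e-01  1.101e-01 -5.000e-04]
bal 250 127 [0.4788 0.3286 0.0011] [0.5699 0.1111 0.0011]
bal 348 84 [nan nan nan] [nan nan nan]
bal 160 120 [0.4893 0.435  0.0453] [0.6219 0.2045 0.0453]
bal 300 80 [0.5352 0.2636 0.0445] [0.5959 0.029  0.0445]
b range [0.23526079 0.33489897]
0.115 46 [0.45296212 0.45834758 0.4584648 ]
0.12 359 [0.45231343 0.45542226 0.45847972]
0.125 49 [0.45195595 0.45205036 0.45227446]
0.13 59 [0.45192584 0.45208798 0.45228283]
0.135 30 [0.45191981 0.45207764 0.45219451]
0.14 33 [0.45211703 0.45227465 0.45239598]
0.145 362 [0.44753013 0.44970869 0.45226965]
[[0.32707758 0.22507017 0.03448537]
 [0.36213749 0.2900502  0.0466417 ]
 [0.45621226 0.3444885  0.05969957]]
```

The cover's outer face is at a=0.452, where a and b run along the box's x and y. It is upright with mid-width b=0.2845, so the hinge is at a≈0.450. The heights and sizes match the text. Next I go behind the cover and down.

send_rows(
  series=[0, 35, -17, 0, 0, 0, 0, 0, 60, -29, -30, 0, 0, 0, 0, 60, -29, -75, 0, 0, 0, 0, 60, -29, -120, 0, 0, 0, 0, 60, -29, -150, 0, 0, 0],
)

```text
t: 2.2
ee_pos: [0.5605, 0.0675, 0.1331]
tcp_rot: [3.14, 0.003, -0.404]
ft_force: [0.7, 0.2, 0.9]
opening: -0.0002
grasp_force: 0.0
```

send_rows(
  series=[0, 0, 0, -15, 0, 0, 0, 0, 0, 0, -30, 0, 0, 0, 0, 0, 0, -30, 0, 0, 0, 0, 0, 0, -30, 0, 0, 0],
)

```text
t: 2.6
ee_pos: [0.5626, 0.0674, 0.107]
tcp_rot: [-3.141, -0.0, -0.404]
ft_force: [0.2, 0.9, 0.9]
opening: 0.0002
grasp_force: 0.0
```

```bash
python3 - <<'E'
from h import *
im,w=world('wrist'); cv2.imwrite('pics/w2.png',im); s=r.observe(); print(s['t'],s['ee_pos'],s['tcp_rot'],s['ft_force'],ab(s['ee_pos']))
E
```

```text
2.65 [0.56305381 0.06732302 0.1075254 ] [-3.14067354e+00 -1.43170364e-03 -4.04280065e-01] [0.20160319 0.01224797 0.64975498] [0.48983873 0.28569215 0.1075254 ]
```

View pics/w2.png

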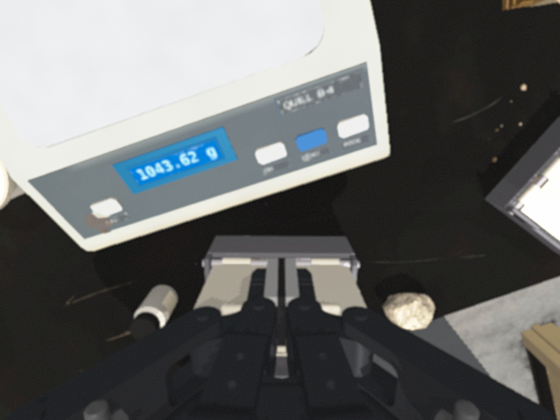

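The shut fingers stand behind the cover and centred on it, around (283,290). The vial at (155,305) and the rock at (408,310) are clear.

send_rows(
  series=[0, -9, 4, -2, 0, 0, 0, 0, -18, 8, -4, 0, 0, 0, 0, -25, 10.5, -4.5, 0, 0, 0, 0, -31, 13.5, -5, 0, 0, 0, 0, -38.5, 16.5, -6, 0, 0, 0],
)

```text
t: 3.15
ee_pos: [0.5239, 0.0833, 0.1007]
tcp_rot: [-3.141, -0.001, -0.405]
ft_force: [0.5, -1.0, 0.8]
opening: -0.0
grasp_force: 0.2
```

send_rows(
  series=[0, -6.5, 3, -2.5, 0, 0, 0, 0, -13, 5.5, -5.5, 0, 0, 0, 0, -19, 8, -9.5, 0, 0, 0, 0, -24.5, 10.5, -14, 0, 0, 0, 0, -24.5, 10.5, -14, 0, 0, 0],
)

```text
t: 3.65
ee_pos: [0.4985, 0.0936, 0.0855]
tcp_rot: [3.141, 0.001, -0.405]
ft_force: [-0.1, -0.4, -0.2]
opening: 0.0
grasp_force: 0.0
```

```bash
python3 - <<'E'
from h import *
im,w=world('side'); cv2.imwrite('pics/s3.png',cv2.resize(im[150:260,180:340],None,fx=5,fy=5)); s=r.observe(); print(s['t'],s['tcp_rot'],s['ft_force'],ab(s['ee_pos']))
E
```

```text
3.7 [ 3.14078177e+00  7.57234932e-04 -4.05037724e-01] [ 0.69057348 -1.25089103 -0.19554833] [0.42070902 0.28428901 0.08586871]
```

View pics/s3.png

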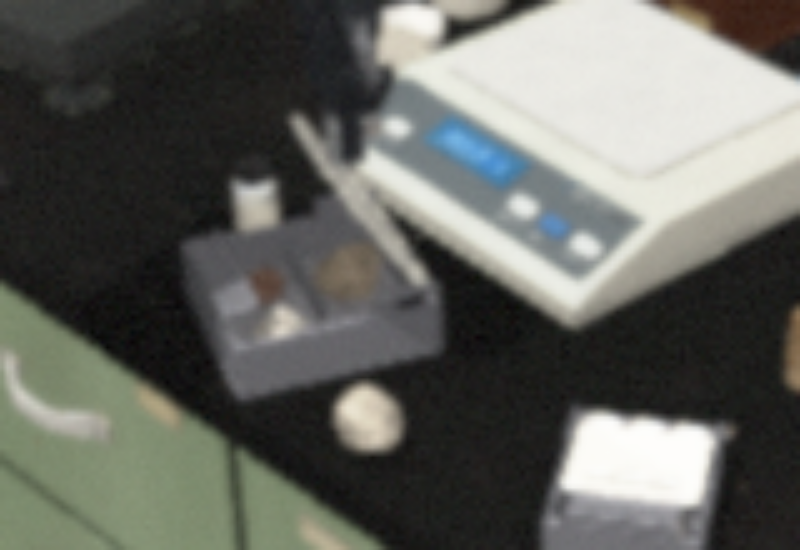

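The cover is edge-on at about 45°, with the fingers behind it and the box unmoved. I continue along the arc.

send_rows(
  series=[0, -4.5, 2, -5, 0, 0, 0, 0, -8, 3.5, -10, 0, 0, 0, 0, -12.5, 5.5, -19, 0, 0, 0, 0, -14, 6, -24, 0, 0, 0, 0, -15, 6.5, -29, 0, 0, 0],
)

```text
t: 4.2
ee_pos: [0.4846, 0.1003, 0.0571]
tcp_rot: [-3.141, -0.0, -0.405]
ft_force: [-0.4, 0.9, 1.3]
opening: 0.0003
grasp_force: 0.4
```

send_rows(
  series=[0, -0.5, 0, -3, 0, 0, 0, 0, -1, 0.5, -6, 0, 0, 0, 0, -1, 0.5, -9, 0, 0, 0, 0, -1, 0.5, -10, 0, 0, 0, 0, -1, 0.5, -10, 0, 0, 0],
)

```text
t: 4.7
ee_pos: [0.4838, 0.1004, 0.0471]
tcp_rot: [3.141, 0.0, -0.406]
ft_force: [1.5, -0.5, -0.3]
opening: 0.0001
grasp_force: 0.5
```

```bash
python3 - <<'E'
from h import *
im,w=world('side'); cv2.imwrite('pics/s4.png',cv2.resize(im[150:260,180:340],None,fx=5,fy=5)); s=r.observe(); print(s['t'],s['tcp_rot'],s['ft_force'],ab(s['ee_pos']))
q=ab(w); m=(im.min(-1)>130)&(q[...,2]>.03)&(q[...,2]<.1)&(q[...,0]>.34)&(q[...,0]<.46)&(abs(q[...,1]-.2845)<.055)
p=q[m]; print(len(p),np.percentile(p,[1,10,50,90,99],axis=0).round(4))
E
```

```text
4.75 [ 3.14134688e+00 -1.21612038e-04 -4.05567347e-01] [ 0.81464956 -1.4665136  -1.2677518 ] [0.40400733 0.28451347 0.04721955]
461 [[0.3429 0.2309 0.0308]
 [0.3648 0.237  0.0486]
 [0.3991 0.2706 0.0679]
 [0.4424 0.3158 0.0859]
 [0.4506 0.3355 0.0905]]
```

View pics/s4.png

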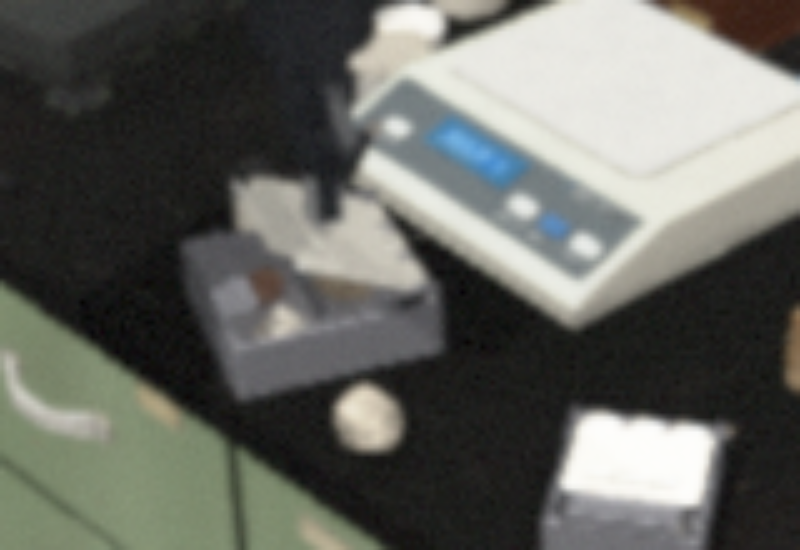

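The cover is still tilted, with its free edge up, although the TCP is at 47 mm, so I check the numbers at the contact.

```bash
python3 - <<'E'
from h import *
for n in('side','scene'):
    im,w=world(n); q=ab(w)
    m=(im.min(-1)>120)&(q[...,2]>.05)&(q[...,2]<.12)&(q[...,0]>.34)&(q[...,0]<.455)&(abs(q[...,1]-.2845)<.06)
    p=q[m]; A=np.c_[p[:,:2],np.ones(len(p))]
    k=np.linalg.lstsq(A,p[:,2],rcond=None)[0]; e=p[:,2]-A@k
    ok=abs(e)<.004; k=np.linalg.lstsq(A[ok],p[ok,2],rcond=None)[0]
    print(n,len(p),ok.sum(),'slope',k,'z@hinge',k@[.45,.2845,1],'z@.404',k@[.404,.2845,1],'z@.351',k@[.351,.2845,1])
    print(np.percentile(p[ok],[1,50,99],axis=0).round(4))
    if n=='side':
        for v in range(170,200,3): print(v,[np.round(q[v,u],3).tolist() for u in (243,246)])
s=r.observe();print(s['t'],s['ft_force'],ab(s['ee_pos']))
im,w=world('wrist'); cv2.imwrite('pics/w5.png',im)
E
```

```text
side 422 257 slope [-0.44680553  0.01552532  0.24567303] z@hinge 0.0490274972875811 z@.404 0.06958055176942726 z@.351 0.0932612449767718
[[0.36   0.2294 0.0506]
 [0.4002 0.2683 0.0707]
 [0.4483 0.3351 0.0888]]
170 [[0.393, 0.249, 0.181], [0.399, 0.238, 0.185]]
173 [[0.395, 0.256, 0.167], [0.399, 0.242, 0.173]]
176 [[0.395, 0.262, 0.154], [0.4, 0.245, 0.162]]
179 [[0.396, 0.267, 0.14], [0.392, 0.222, 0.167]]
182 [[0.392, 0.254, 0.139], [0.394, 0.229, 0.152]]
185 [[0.391, 0.253, 0.129], [0.401, 0.256, 0.125]]
188 [[0.397, 0.277, 0.102], [0.405, 0.272, 0.104]]
191 [[0.397, 0.276, 0.092], [0.404, 0.272, 0.093]]
194 [[0.395, 0.275, 0.083], [0.402, 0.267, 0.086]]
197 [[0.39, 0.257, 0.085], [0.405, 0.277, 0.068]]
scene 421 228 slope [-0.43419278  0.01215997  0.24178555] z@hinge 0.04985831008040206 z@.404 0.06983117790157639 z@.351 0.09284339517379903
[[0.3615 0.2329 0.0513]
 [0.4025 0.2714 0.0709]
 [0.4441 0.3354 0.0877]]
4.85 [ 1.08866442 -1.12293711 -0.177981  ] [0.40407787 0.28453621 0.04739271]
```

View pics/w5.png

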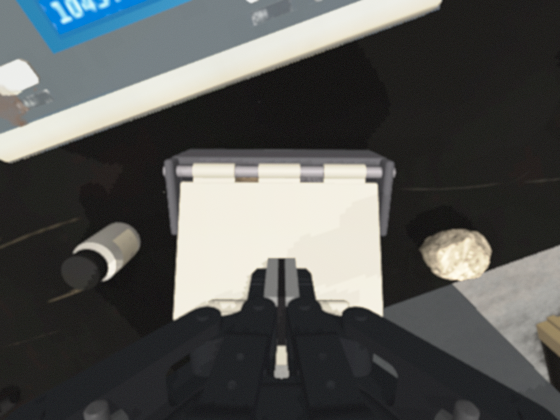

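```bash
python3 - <<'E'
from h import *
st=r.observe(); im,d,p,c,_=cloud('wrist'); T=c['tool_from_camera']; t=p@T[:3,:3].T+T[:3,3]
for u in (272,292):
  for v in (250,256,260,264,270,285,300,330): print(u,v,np.round(t[v,u],4))
w=np.load('w1.npy'); 
ee=np.array([.5028,.0954,.2857]); a=ab(w)-ab(ee)
for u in (272,292):
  for v in (254,258,262,266,280): print('w1',u,v,np.round(a[v,u],4))
E
```

```text
272 250 [ 0.0084 -0.004  -0.0192]
272 256 [ 0.0054 -0.004  -0.0201]
272 260 [ 0.0116 -0.0035 -0.0374]
272 264 [ 0.0113 -0.0034 -0.0408]
272 270 [ 0.0116 -0.0032 -0.0472]
272 285 [ 0.0109 -0.0029 -0.0584]
272 300 [ 0.0125 -0.0026 -0.0716]
272 330 [ 0.0115 -0.0022 -0.0868]
292 250 [ 0.0779  0.0007 -0.1725]
292 256 [ 0.0056  0.0064 -0.0205]
292 260 [ 0.0109  0.0058 -0.036 ]
292 264 [ 0.0112  0.0057 -0.0406]
292 270 [ 0.0111  0.0055 -0.0462]
292 285 [ 0.0108  0.0051 -0.0582]
292 300 [ 0.012   0.0047 -0.0707]
292 330 [ 0.0119  0.0041 -0.0874]
w1 272 254 [-0.5639  0.039  -1.1971]
w1 272 258 [0.0116 0.0032 0.0329]
w1 272 262 [0.0114 0.0031 0.0366]
w1 272 266 [0.0123 0.003  0.0424]
w1 272 280 [0.0122 0.0026 0.0546]
w1 292 254 [-0.563  -0.054  -1.1952]
w1 292 258 [ 0.0114 -0.0063  0.0325]
w1 292 262 [ 0.0123 -0.0061  0.0385]
w1 292 266 [ 0.0121 -0.006   0.0419]
w1 292 280 [ 0.012  -0.0056  0.0542]
```

The real fingertips end about 28–31 mm short of the nominal TCP: the visible tip is at tool z ≈ -0.032, which matches the cover's contact height. So I keep descending by feel.

send_rows(
  series=[0, 0, 0, -5, 0, 0, 0, 0, 0, 0, -10, 0, 0, 0, 0, 0, 0, -15, 0, 0, 0, 0, 0, 0, -19, 0, 0, 0, 0, 0, 0, -19, 0, 0, 0],
)

```text
t: 5.45
ee_pos: [0.4832, 0.1004, 0.0275]
tcp_rot: [3.141, 0.001, -0.406]
ft_force: [-0.5, 0.1, 0.1]
opening: -0.0
grasp_force: 0.3
```

```bash
cat > c.py <<'E'
from h import *
for n in('side','scene'):
    im,w=world(n); q=ab(w)
    m=(im.min(-1)>120)&(q[...,2]>.04)&(q[...,2]<.09)&(q[...,0]>.33)&(q[...,0]<.455)&(abs(q[...,1]-.2845)<.06)
    p=q[m]; A=np.c_[p[:,:2],np.ones(len(p))]; ok=np.ones(len(p),bool)
    for i in range(4):
        k=np.linalg.lstsq(A[ok],p[ok,2],rcond=None)[0]; e=abs(p[:,2]-A@k); ok=e<max(.003,np.median(e)*1.5)
    print(n,ok.sum(),'slope',k[:2].round(3),'z hinge/.404/.351',(k@np.array([[.45,.2845,1],[.404,.2845,1],[.351,.2845,1]]).T).round(4),'a range',np.percentile(p[ok,0],[1,99]).round(4))
s=r.observe();print(s['t'],s['ft_force'],ab(s['ee_pos']),s['tcp_rot'])
E
python3 c.py
```

```text
side 454 slope [-0.172 -0.   ] z hinge/.404/.351 [0.0468 0.0548 0.0639] a range [0.3523 0.4515]
scene 429 slope [-0.164 -0.   ] z hinge/.404/.351 [0.0474 0.055  0.0637] a range [0.354  0.4526]
5.55 [-0.33212916 -0.04135122  0.71082503] [0.4037119  0.28440526 0.02813628] [ 3.14105353e+00  3.37249053e-04 -4.05493984e-01]
```

send_rows(
  series=[0, 0, 0, -3, 0, 0, 0, 0, 0, 0, -6, 0, 0, 0, 0, 0, 0, -8, 0, 0, 0, 0, 0, 0, -9.5, 0, 0, 0, 0, 0, 0, -9.5, 0, 0, 0],
)

```text
t: 6.05
ee_pos: [0.4836, 0.1005, 0.0186]
tcp_rot: [3.141, 0.0, -0.405]
ft_force: [0.2, 1.3, 0.5]
opening: 0.0
grasp_force: 0.4
```

```bash
python3 c.py
```

```text
side 449 slope [-0.015 -0.005] z hinge/.404/.351 [0.0465 0.0472 0.048 ] a range [0.3531 0.4511]
scene 426 slope [-0.021 -0.002] z hinge/.404/.351 [0.0463 0.0473 0.0484] a range [0.3454 0.4527]
6.15 [-1.60865089 -0.6720876   1.58997383] [0.40383149 0.28456782 0.01880575] [ 3.14150911e+00 -5.99817729e-08 -4.05509037e-01]
```

send_rows(
  series=[0, 0, 0, -1, 0, 0, 0, 0, 0, 0, -1.5, 0, 0, 0, 0, 0, 0, -1.5, 0, 0, 0],
)

```text
t: 6.45
ee_pos: [0.4839, 0.1005, 0.0178]
tcp_rot: [-3.141, -0.0, -0.405]
ft_force: [-1.6, 0.3, 4.9]
opening: -0.0
grasp_force: 2.6
```

```bash
python3 c.py
```

```text
side 444 slope [ 0.   -0.01] z hinge/.404/.351 [0.0468 0.0468 0.0468] a range [0.3528 0.4518]
scene 434 slope [0.004 0.002] z hinge/.404/.351 [0.0467 0.0465 0.0463] a range [0.3544 0.4522]
6.55 [-2.87792856  0.47753711  5.49301344] [0.40395079 0.28464012 0.01781341] [-3.14141046e+00 -4.38732556e-04 -4.05304068e-01]
```

The cover is flat and pressed with about 5 N, with the slide still at 0. Next I push along towards the lip.

send_rows(
  series=[0, -2.7, 1.2, 0, 0, 0, 0, 0, -5.5, 2.4, 0, 0, 0, 0, 0, -8.3, 3.6, 0, 0, 0, 0, 0, -11, 4.8, 0, 0, 0, 0, 0, -11, 4.8, 0, 0, 0, 0],
)

```text
t: 7.05
ee_pos: [0.4729, 0.1058, 0.0177]
tcp_rot: [-3.141, -0.001, -0.405]
ft_force: [1.2, -0.3, 5.1]
opening: 0.0001
grasp_force: 2.5
```

```bash
python3 c.py
```

```text
side 433 slope [-0.004 -0.006] z hinge/.404/.351 [0.0465 0.0467 0.047 ] a range [0.3524 0.446 ]
scene 406 slope [ 0.002 -0.005] z hinge/.404/.351 [0.0465 0.0464 0.0463] a range [0.3538 0.447 ]
7.15 [0.84966472 0.68749495 6.230261  ] [0.39179645 0.2850495  0.01764334] [-3.14081467e+00 -3.14629016e-04 -4.05224290e-01]
```

send_rows(
  series=[0, -2.7, 1.1, 0, 0, 0, 0, 0, -5.5, 2.2, 0, 0, 0, 0, 0, -8.3, 3.4, 0, 0, 0, 0, 0, -10, 4.1, 0, 0, 0, 0, 0, -10, 4.1, 0, 0, 0, 0],
)

```text
t: 7.65
ee_pos: [0.463, 0.11, 0.0177]
tcp_rot: [-3.14, -0.001, -0.405]
ft_force: [2.1, 0.9, 5.3]
opening: 0.0
grasp_force: 2.8
```

```bash
python3 c.py
```

```text
side 399 slope [0.   0.01] z hinge/.404/.351 [0.0469 0.0469 0.0469] a range [0.347  0.4358]
scene 364 slope [-0.009 -0.003] z hinge/.404/.351 [0.0461 0.0465 0.047 ] a range [0.3498 0.4362]
7.75 [1.77575743 0.70082127 6.26108144] [0.38100014 0.28503699 0.01762716] [-3.14042312e+00 -4.57331290e-04 -4.05265503e-01]
```

send_rows(
  series=[0, -0.9, 0.4, 0, 0, 0, 0, 0, -1.8, 0.8, 0, 0, 0, 0, 0, -1.8, 0.8, 0, 0, 0, 0],
)

```text
t: 8.05
ee_pos: [0.4614, 0.1106, 0.0177]
tcp_rot: [-3.141, -0.001, -0.405]
ft_force: [3.2, 0.5, 5.1]
opening: -0.0002
grasp_force: 2.6
```

```bash
python3 c.py; python3 c.py
```

```text
side 391 slope [-0.     0.004] z hinge/.404/.351 [0.0469 0.0469 0.047 ] a range [0.3459 0.4347]
scene 362 slope [-0.013  0.001] z hinge/.404/.351 [0.046  0.0466 0.0472] a range [0.3495 0.4359]
8.15 [3.88028362 0.81513005 5.3598378 ] [0.37937058 0.28498067 0.01765915] [-3.14057627e+00 -8.75875765e-04 -4.05198360e-01]
side 383 slope [-0.017  0.001] z hinge/.404/.351 [0.0461 0.0469 0.0478] a range [0.3459 0.4346]
scene 360 slope [-0.004  0.002] z hinge/.404/.351 [0.0465 0.0467 0.0469] a range [0.3498 0.4355]
8.25 [3.7208729  0.76515517 5.45813834] [0.37936514 0.28498115 0.01766052] [-3.14058885e+00 -8.08689858e-04 -4.05263490e-01]
```

send_rows(
  series=[0, -0.9, 0.4, 0, 0, 0, 0, 0, -0.9, 0.4, 0, 0, 0, 0],
)

```text
t: 8.45
ee_pos: [0.4606, 0.1108, 0.0177]
tcp_rot: [-3.141, -0.001, -0.405]
ft_force: [3.6, 0.4, 5.2]
opening: -0.0001
grasp_force: 2.6
```

send_rows(
  series=[0, -0.9, 0.4, 0, 0, 0, 0, 0, -0.9, 0.4, 0, 0, 0, 0],
)

```text
t: 8.65
ee_pos: [0.4596, 0.1111, 0.0176]
tcp_rot: [-3.141, -0.001, -0.405]
ft_force: [3.9, -0.7, 5.7]
opening: 0.0001
grasp_force: 2.6
```

```bash
python3 c.py
```

```text
side 398 slope [-0.007  0.007] z hinge/.404/.351 [0.0466 0.0469 0.0472] a range [0.3447 0.4342]
scene 351 slope [0.002 0.003] z hinge/.404/.351 [0.0465 0.0465 0.0464] a range [0.3495 0.4359]
8.75 [ 3.72821007 -0.18175552  4.85248915] [0.37750833 0.2847204  0.01763372] [-3.14108276e+00 -9.35075275e-04 -4.05214804e-01]
```

send_rows(
  series=[0, -0.9, 0.4, 0, 0, 0, 0, 0, -0.9, 0.4, 0, 0, 0, 0],
)

```text
t: 8.95
ee_pos: [0.4587, 0.1114, 0.0176]
tcp_rot: [-3.141, -0.001, -0.405]
ft_force: [4.4, -1.6, 5.2]
opening: 0.0003
grasp_force: 2.6
```

send_rows(
  series=[0, -0.9, 0.4, 0, 0, 0, 0, 0, -0.9, 0.4, 0, 0, 0, 0],
)

```text
t: 9.15
ee_pos: [0.4579, 0.1117, 0.0176]
tcp_rot: [-3.141, -0.001, -0.405]
ft_force: [3.7, -2.1, 4.9]
opening: -0.0
grasp_force: 3.9
```

```bash
python3 c.py; python3 - <<'E'
from h import *
im,w=world('wrist'); cv2.imwrite('pics/w6.png',im)
E
```

```text
side 403 slope [-0.     0.002] z hinge/.404/.351 [0.0469 0.0469 0.0469] a range [0.3468 0.4345]
scene 353 slope [-0.014 -0.003] z hinge/.404/.351 [0.0459 0.0465 0.0473] a range [0.3476 0.4353]
9.25 [ 4.99908799 -2.57070199  4.73802797] [0.3757029  0.28463563 0.0176232 ] [-3.14127134e+00 -1.13644105e-03 -4.05167338e-01]
```

View pics/w6.png

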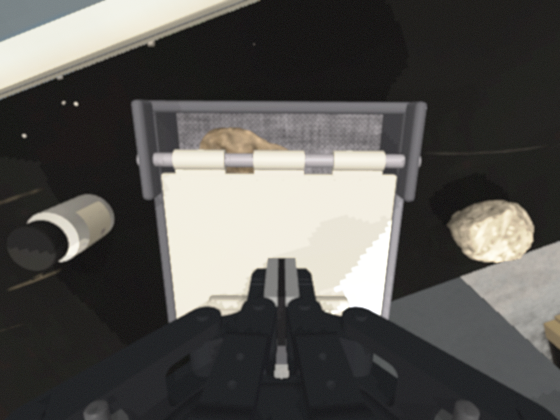

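The cover has slid forward: the hinge rod is at row 160 against the box's rear wall at row 105. I check the hinge position relative to the rear wall.

```bash
python3 - <<'E'
from h import *
im,w=world('wrist'); q=ab(w)
for u in (200,280,360):
  print(u,[(v,*np.round(q[v,u,[0,2]],4)) for v in (101,103,105,108,112,150,155,160,165,172,176,180)])
print([np.round(q[v,u],4) for u,v in ((230,302),(335,302),(230,306),(335,306))])
for n in('w1',): 
  p=ab(np.load('w1.npy')); print([(v,*np.round(p[v,u,[0,2]],4)) for u in (245,320) for v in range(142,152)])
E
```

```text
200 [(101, np.float64(0.4569), np.float64(0.0406)), (103, np.float64(0.4561), np.float64(0.0411)), (105, np.float64(0.4553), np.float64(0.042)), (108, np.float64(0.454), np.float64(0.0414)), (112, np.float64(0.4523), np.float64(0.0406)), (150, np.float64(0.4364), np.float64(0.0472)), (155, np.float64(0.4346), np.float64(0.0497)), (160, np.float64(0.4324), np.float64(0.0495)), (165, np.float64(0.4304), np.float64(0.0502)), (172, np.float64(0.4268), np.float64(0.0478)), (176, np.float64(0.4249), np.float64(0.047)), (180, np.float64(0.4233), np.float64(0.0481))]
280 [(101, np.float64(0.458), np.float64(0.0015)), (103, np.float64(0.4562), np.float64(0.04)), (105, np.float64(0.4554), np.float64(0.0404)), (108, np.float64(0.4541), np.float64(0.0415)), (112, np.float64(0.4525), np.float64(0.0418)), (150, np.float64(0.4342), np.float64(0.0274)), (155, np.float64(0.4347), np.float64(0.0495)), (160, np.float64(0.4327), np.float64(0.0502)), (165, np.float64(0.4307), np.float64(0.0518)), (172, np.float64(0.4271), np.float64(0.0487)), (176, np.float64(0.4255), np.float64(0.0495)), (180, np.float6
[... 966 characters left out ...]
(147, np.float64(0.4563), np.float64(0.0421)), (148, np.float64(0.4548), np.float64(0.0405)), (149, np.float64(0.4537), np.float64(0.0414)), (150, np.float64(0.4523), np.float64(0.0402)), (151, np.float64(0.452), np.float64(0.0481)), (142, np.float64(0.4587), np.float64(0.0018)), (143, np.float64(0.4572), np.float64(0.0005)), (144, np.float64(0.456), np.float64(0.0023)), (145, np.float64(0.4563), np.float64(0.0184)), (146, np.float64(0.4562), np.float64(0.029)), (147, np.float64(0.4563), np.float64(0.0422)), (148, np.float64(0.455), np.float64(0.0414)), (149, np.float64(0.4538), np.float64(0.0424)), (150, np.float64(0.4523), np.float64(0.0405)), (151, np.float64(0.4519), np.float64(0.0472))]
```

The box has not moved and the slide is at about 17 mm, with the finger now at the rib. I push the last bit.

send_rows(
  series=[0, -0.9, 0.4, 0, 0, 0, 0, 0, -0.9, 0.4, 0, 0, 0, 0],
)

```text
t: 9.55
ee_pos: [0.4579, 0.1119, 0.0178]
tcp_rot: [-3.141, -0.003, -0.405]
ft_force: [8.3, -4.5, 2.3]
opening: -0.0
grasp_force: 5.3
```

send_rows(
  series=[0, -0.9, 0.4, 0, 0, 0, 0, 0, -0.9, 0.4, 0, 0, 0, 0],
)

```text
t: 9.75
ee_pos: [0.4573, 0.1123, 0.0178]
tcp_rot: [-3.141, -0.003, -0.405]
ft_force: [8.7, -4.3, 2.1]
opening: 0.0003
grasp_force: 5.5
```

```bash
cat > d.py <<'E'
from h import *
im,w=world('wrist'); q=ab(w); s=r.observe()
k=(q[...,2]>.047)&(q[...,2]<.056)&(im.min(-1)>130)&(q[...,0]>.4)
k2=(q[...,2]>.036)&(q[...,2]<.046)&(q[...,0]>.44)&(q[...,0]<.47)
print('hinge knuckle back',np.percentile(q[k][:,0],[95,98,99.5]),'box back',np.percentile(q[k2][:,0],[50,98,99.5]))
print(s['t'],s['ft_force'],ab(s['ee_pos']))
E
python3 d.py
```

```text
hinge knuckle back [0.43378867 0.43484125 0.43545965] box back [0.45343684 0.45614491 0.45625386]
9.8 [ 9.52220347 -4.74204442  2.10313463] [0.37499397 0.2848567  0.01783666]
```

The push force rose to about 10 N with no more travel, so it is at the end stop, and the box has not moved. I ease off and lift.

send_rows(
  series=[0, 1.8, -0.8, 0.5, 0, 0, 0, 0, 1.8, -0.8, 4, 0, 0, 0, 0, 1.8, -0.8, 20, 0, 0, 0, 0, 1.8, -0.8, 60, 0, 0, 0, 0, 1.8, -0.8, 100, 0, 0, 0],
)

```text
t: 10.3
ee_pos: [0.454, 0.1109, 0.1163]
tcp_rot: [3.137, 0.006, -0.406]
ft_force: [0.6, 1.2, -0.3]
opening: 0.0001
grasp_force: 0.0
```

send_rows(
  series=[0, 0, 0, 45, 0, 0, 0, 0, 0, 0, 90, 0, 0, 0, 0, 0, 0, 130, 0, 0, 0, 0, 0, 0, 130, 0, 0, 0, 0, 0, 0, 130, 0, 0, 0],
)

```text
t: 10.8
ee_pos: [0.4559, 0.1121, 0.2464]
tcp_rot: [3.141, 0.003, -0.405]
ft_force: [-0.6, 0.1, -0.3]
opening: 0.0
grasp_force: 0.0
```

```bash
python3 c.py; python3 d.py; python3 - <<'E'
from h import *
im,w=world('wrist'); q=ab(w); cv2.imwrite('pics/w7.png',im)
m=(q[...,2]>.04)&(q[...,2]<.07)&(abs(q[...,1]-.2845)<.002); p=q[m]
o=np.argsort(p[:,0]); print(p[o][::3,[0,2]].round(4).tolist())
E
```

```text
side 486 slope [-0.025 -0.005] z hinge/.404/.351 [0.0468 0.0479 0.0493] a range [0.3477 0.4327]
scene 501 slope [-0.039 -0.007] z hinge/.404/.351 [0.0455 0.0473 0.0494] a range [0.3471 0.4341]
10.9 [-0.44003685  0.04374842 -0.53955854] [0.37360193 0.28361414 0.24509383] [ 3.13845406  0.00417198 -0.40542894]
hinge knuckle back [0.54604045 0.5499416  0.55261095] box back [0.45408097 0.46944734 0.46968735]
10.95 [-0.2080328  -0.61639046 -0.99354325] [0.37382733 0.28361565 0.24516937]
[[0.3254, 0.0548], [0.3265, 0.0543], [0.3279, 0.055], [0.3291, 0.0548], [0.3303, 0.0547], [0.3316, 0.0546], [0.3328, 0.0545], [0.334, 0.0544], [0.3352, 0.0542], [0.3367, 0.055], [0.3379, 0.0549], [0.3391, 0.055], [0.3407, 0.0562], [0.3421, 0.0566], [0.344, 0.059], [0.3449, 0.0497], [0.3452, 0.059], [0.3463, 0.0584], [0.3466, 0.051], [0.3477, 0.0507], [0.3488, 0.0501], [0.35, 0.0501], [0.3513, 0.0504], [0.3523, 0.0495], [0.3538, 0.0508], [0.355, 0.0507], [0.3575, 0.0555], [0.3589, 0.0562], [0.3601, 0.0564], [0.3611, 0.0556], [0.3625, 0.0563], [0.3628, 0.0527], [0.3634, 0.0505], [0.3646, 0.0503], [0.3656, 0.0
[... 1399 characters left out ...]
0.044], [0.5301, 0.046], [0.5306, 0.0433], [0.5317, 0.0425], [0.5324, 0.0434], [0.5332, 0.0441], [0.5333, 0.0478], [0.5342, 0.0437], [0.5344, 0.0427], [0.5352, 0.0475], [0.5354, 0.0464], [0.5362, 0.0466], [0.5368, 0.0483], [0.5375, 0.0488], [0.5379, 0.0473], [0.5384, 0.0489], [0.539, 0.0498], [0.5399, 0.0499], [0.54, 0.0493], [0.541, 0.0489], [0.5416, 0.05], [0.5421, 0.0516], [0.5425, 0.0501], [0.5438, 0.0485], [0.5442, 0.0504], [0.5453, 0.0495], [0.5458, 0.0474], [0.5464, 0.0486], [0.5474, 0.048], [0.5479, 0.0494], [0.5482, 0.0484], [0.5488, 0.0491], [0.5496, 0.0493], [0.5498, 0.0519], [0.5504, 0.0497], [0.551, 0.0506], [0.5519, 0.0505], [0.5524, 0.0488], [0.5531, 0.0493], [0.5533, 0.0515]]
```

View pics/w7.png

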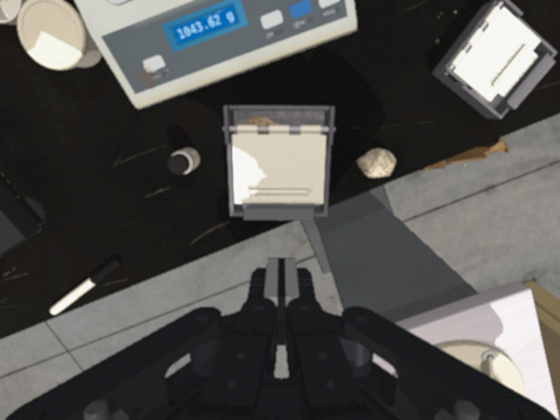

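The cover now stays shut by itself. Its tab is under the lip at row 210, its rib is at the home position, and the box, vial and rock have not moved. The arm is clear, so I hand in.

```bash
python3 -c "
from cell import r
print(r.sign_off())"
```

```text
the job is handed in; nothing more can be done
None
```

The sample box is closed: the cover lies flat, slid fully home with its tab under the lip, and it stayed shut after the fingers lifted clear; the box and the things around it stayed in place, and the job is handed in.

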